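Rack the two loose specimen bars, tabs in their notches

ROBOT

A 7-joint arm with a two-finger parallel gripper is mounted at the origin on the work surface. World frame = base frame: x ahead of the robot, y to its left, z up, the work surface at z = 0. Lengths are in m, angles in rad, forces in N, time in s.
With the tool pointing down it reaches from about 0.4 to 0.875 m from the base axis. Payload 6.5 kg.
Tool frame: the origin (TCP) lies on the centre line of the jaws, within the pads' length; the fingertips stand 17 mm ahead of it and the grasp point (between the pads) lies 2 mm behind it (r.tcp_to_tips is the distance from the TCP to the fingertips, in m); z points along the fingers, y is the direction in which the jaws open and shut (so a half turn about z gives the same grasp; the last joint's range is limited). The gripper opens to 85 mm and grips with 20 to 120 N. Pads are 22 mm wide; open, the fingers measure 114 mm over their backs; the gripper's body (76 mm by 85 mm) begins 54 mm behind the grasp point. The pads swing forward as they close: fully open they stand 13 mm farther back than shut.
Start: joints at [1.267, 0.536, -0.004, 1.538, 0.003, 1.067, -0.071], TCP at [0.153, -0.632, 0.248] pointing down, gripper open.
Joint ranges: [-2.7, 2.7], [-0.37, 2.16], [-1.27, 1.26], [0.24, 2.4], [-1.31, 4.45], [0.19, 1.91], [-2.76, 2.76]. Speed limits (rad/s): [2.39, 2.39, 3.14, 3.14, 3.14, 3.14, 3.14].

INTERFACE

Orientations are given as a rotation vector (axis times angle).
In Python, from bench import r, grip, solver, sense, vision gives the robot as it stands. Calls block until the motion is done:
- r.move_ptp(position, orientation): joint-space move of the TCP to a pose.
- r.move_straight(position, frame=None, max_speed=0.15, guard=None): straight line of the TCP; frame=None keeps the orientation; max_speed is the mean speed in m/s. With guard (N) it stops when the force on the tool has changed by that much, and returns True; else False.
- r.goto_joints(angles): joint-space move.
- grip(opening, force=None): finger opening in m; force is the grip in N (None keeps the last); returns when the fingers have stopped.
- r.hold(seconds).
- solver.inverse_kinematics(position, orientation): joint angles nearest the present ones, or None.
- sense(): the state.
- vision.snapshot(name): name is "side" or "top" or "wrist"; returns a dict with "pixels" (420x560x3 uint8, red, green, blue), "depth" (420x560 float32, m along the optical axis (not along the pixel's ray), 0 where there is no reading), "fx", "fy", "cx", "cy" (pixels), "k1" (the pictures are not rectified: a ray, as slopes to the right and down, at radius r is drawn at 1 + k1 r^2 times it, then the intrinsics apply), "R" (3x3) and "t" (3): a world point X has camera coordinates R X + t; the wrist camera has in their place "T_tool_cam" (4x4, takes a point from camera to tool coordinates, whose origin is the TCP and whose axes are the flange's). Camera axes: x right, y down, z forward; pixel columns grow to the right and rows downward; lengths in m; the calibration is good to about 2 mm. A picture is of the moment at which its call begins: read the wrist's pose just before it.
A pose or a line that the arm cannot do raises r.PlanningError and nothing moves.
- r.close_job(): hands the job in, once; it reports no verdict.
The state is a dict: "clock": time; "q": joint angles; "joint_velocities": joint speeds; "effort": joint torques, N m; "eef_pos": TCP position; "tcp_rot": TCP orientation; "force": force on the tool from outside, world axes, zero at the start; "torque": the same for the moment, N m; "opening": finger opening in m.
Only numpy, scipy, OpenCV 4.12 (cv2) and the standard library are available. Lean on these libraries where they do the work, as an engineer would, in place of code of your own. Each camera call takes 0.05 s, during which the arm holds its last target. There are 200 camera calls.

TASK

Two specimen bars, a long one and a short one, lie loose beside the sloping rack. Load each into the empty place of its own length (long in the lower, blue row; short in the upper, green row), polished strip up, orange tab in the notch like the bars already racked, flat on the slope and down against the two lips, and let go. Set them down gently rather than dropping them, and leave the racked bars and everything else on the table where they are.

Things in the scene. Friction and masses are not known exactly. Their poses are not given: they have to be found in the camera images.
- short: loose specimen bar: a black resin block 56 mm long (own x) x 26 mm wide (own y) x 18 mm thick (own z, up), with a polished steel strip on top and an orange tab 10 mm long, 10 mm wide on its +x end (4 to 13 mm above the underside). About 60 g. Origin: centre of the underside of the 56 mm block. Starts lying flat on the table, strip up, at any of a wide range of yaws
- long: loose specimen bar: a black resin block 80 mm long (own x) x 26 mm wide (own y) x 18 mm thick (own z, up), with a polished steel strip on top and an orange tab 10 mm long, 10 mm wide on its +x end (4 to 13 mm above the underside). About 85 g. Origin: centre of the underside of the 80 mm block. Starts lying flat on the table, strip up, at any of a wide range of yaws
- short_tab (a point): middle of the end face of the short bar's orange tab, 38 mm along the bar's own +x from its origin, 8.5 mm above the underside
- long_tab (a point): middle of the end face of the long bar's orange tab, 50 mm along the bar's own +x from its origin, 8.5 mm above the underside
- rack: fixed rack; its deck (180 mm up the slope, 250 mm wide) rises 30 degrees from its low edge (36 mm up, far side) to its high edge (126 mm, robot side). Origin: on the table under the deck; own x level, towards the high edge; y along the rows; z up. Deck normal: (-0.5, 0, 0.866) in this frame. Two rows 72 mm apart up the slope, two columns 120 mm apart; +y column empty, -y full
- short_place (a point): point on the deck in the empty upper place (green guides): where the short bar's origin (underside centre) rests when racked. Guides are 9 mm high: two lips 6 mm thick touch the bar's low side near its two ends, leaving 40 mm free between them for a finger; a plain wall at the rack's -y end; a notched wall at the +y end. 3 mm play at each end; the high side is open
- long_place (a point): point on the deck in the empty lower place (blue guides): where the long bar's origin (underside centre) rests when racked. Guides as in the other place, with 64 mm free between the two lips. A racked bar points its tab (own +x) along the rack's +y, its own z along the deck normal, its low side at the lips
- short_notch (a point): where the middle of the end of the short bar's tab (short_tab) lies when racked; the notch in the end wall is 16 mm wide, open at the top
- long_notch (a point): where the middle of the end of the long bar's tab (long_tab) lies when racked; the notch in the end wall is 16 mm wide, open at the top
- done_short: short bar already racked in the upper row, same shape as the loose one; leave it. Origin: centre of its underside; its axes are parallel to the rack's, not to the slope
- done_long: long bar already racked in the lower row; leave it. Origin: centre of its underside; its axes are parallel to the rack's, not to the slope
- puck: bystander: red round specimen, 32 mm across, 18 mm high; origin under its centre
- bottle: bystander: white bottle, 52 mm across, 120 mm high; origin under its centre
- mouse: bystander: black computer mouse, 105 x 60 mm, 32 mm high; origin under its centre
- slide_box: bystander: yellow slide box, 102 x 162 mm, 36 mm high; origin under its centre
- loupe: bystander: dark round magnifier, 36 mm across, 36 mm high; origin under its centre

How it is judged:
At the end, for the whole second after the job is handed in: Each loose bar rests, released, in the empty place of its length: its underside centre within 7 mm of its place point, the end of its tab within 8 mm of its notch point (so the tab is in the notch), and its top within 4 degrees of the 30 degree slope, strip up (distance between short and short_place below 0.007 m and distance between short_tab and short_notch below 0.008 m and angle between short's own z axis and vertical between 0.4536 and 0.5936 rad and linear speed of each of short, long below 0.02 m/s and contact force between the fingers and short below 0.01 N and distance between long and long_place below 0.007 m and distance between long_tab and long_notch below 0.008 m and angle between long's own z axis and vertical between 0.4536 and 0.5936 rad and contact force between the fingers and long below 0.01 N); the robot touches nothing.
It fails at once if a racked bar is shifted by more than 8 mm, or another thing on the table by more than 20 mm (distance of any of done_short, done_long from where it was at the start of the episode above 0.008 m or distance of any of puck, bottle, mouse, slide_box, loupe from where it was at the start of the episode above 0.02 m).
It fails at once if a loose bar is dropped or thrown (moves faster than 0.5 m/s with no finger on it) ((linear speed of short above 0.5 m/s and contact force between the fingers and short below 0.01 N) or (linear speed of long above 0.5 m/s and contact force between the fingers and long below 0.01 N)).
It also fails if it takes over 69 s, if anything falls off the work surface, if the arm or the gripper's body presses on something with over 40 N, if the wrist force passes 120 N, or if a joint passes its speed limit or range.

## Working session

There is one attempt and no reset: what is moved stays moved. The work goes in short steps, each a Python script; the robot and the scene stay as the last script left them, time stands still between calls to the robot, and variables do not carry over. Pictures are saved under pics/ and viewed, about 8 in all and at most 12, crops included, and the job is handed in when it is done.

```bash
ls; mkdir -p pics; python3 - <<'E'
from bench import r,grip,solver,sense,vision
import numpy as np,cv2
s=sense();print({k:np.round(v,3) for k,v in s.items()})
for n in("top","side","wrist"):
    d=vision.snapshot(n);np.savez(f"{n}0.npz",**d)
    cv2.imwrite(f"pics/{n}0.png",d["pixels"][:,:,::-1])
    print(n,[np.round(d[k],3).tolist() for k in d if k not in("pixels","depth")])
E
```

```text
pics
{'clock': np.float64(0.0), 'q': array([ 1.267,  0.537, -0.004,  1.539,  0.003,  1.067, -0.071]), 'joint_velocities': array([ 0.001, -0.   ,  0.   , -0.001, -0.001, -0.001, -0.   ]), 'effort': array([ 0.0000e+00, -5.8341e+01,  1.0480e+00, -2.5910e+01,  1.2000e-02,
        1.0000e-02, -0.0000e+00]), 'eef_pos': array([ 0.153, -0.631,  0.247]), 'tcp_rot': array([-3.118, -0.373,  0.   ]), 'force': array([-0.601, -0.725, -0.247]), 'torque': array([ 0.013, -0.018,  0.041]), 'opening': np.float64(0.085)}
top [418.685, 418.685, 277.897, 208.298, -0.067, [[-0.015, -1.0, -0.022], [-0.995, 0.017, -0.097], [0.097, 0.02, -0.995]], [0.028, 0.569, 1.367]]
side [520.521, 520.521, 281.078, 211.319, -0.183, [[0.994, -0.108, -0.001], [-0.074, -0.67, -0.738], [0.08, 0.734, -0.674]], [-0.547, 0.134, 1.475]]
wrist [332.319, 332.319, 282.028, 213.191, -0.066, [[-0.0, -0.951, -0.309, 0.079], [1.0, -0.0, -0.0, 0.0], [0.0, -0.309, 0.951, -0.127], [0.0, 0.0, 0.0, 1.0]]]
```

View pics/top0.png

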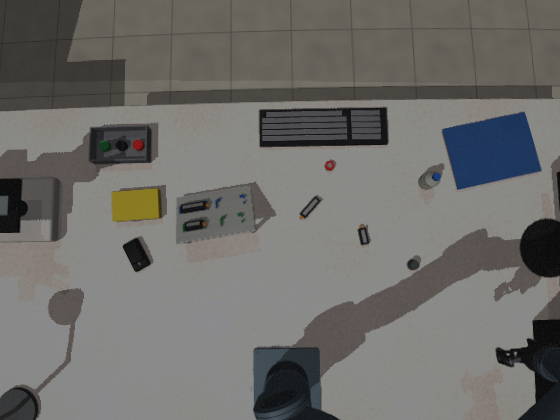

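View pics/side0.png

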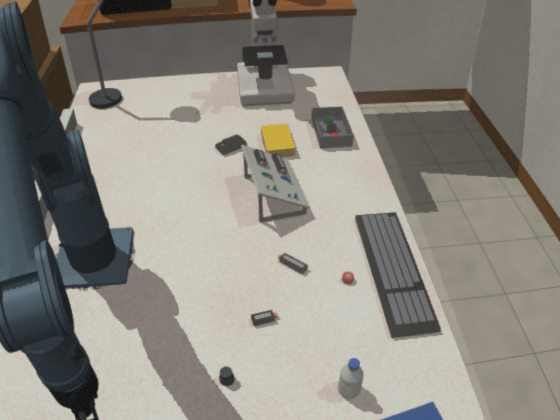

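Top view: rack at about (216,213), with the empty column at right. The long bar is at (311,207) with its tab at the lower left, and the short bar is at (364,235) with its tab at the top. The side view agrees.

```bash
cat > h.py <<'E'
import numpy as np,cv2
from scipy.spatial.transform import Rotation as Ro
from bench import r,grip,solver,sense,vision
def shot(n,save=None):
    s=sense(); d=vision.snapshot(n)
    if n=="wrist":
        T=np.eye(4);T[:3,:3]=Ro.from_rotvec(s["tcp_rot"]).as_matrix();T[:3,3]=s["eef_pos"]
        d["T"]=T@d["T_tool_cam"]
    if save:
        cv2.imwrite(f"pics/{save}.png",d["pixels"][:,:,::-1]);np.savez(save+".npz",**d)
    return d
def cam(d):
    if "T" in d: return d["T"]
    T=np.eye(4);T[:3,:3]=d["R"].T;T[:3,3]=-d["R"].T@d["t"];return T
def K(d): return np.array([[d["fx"],0,d["cx"]],[0,d["fy"],d["cy"]],[0,0,1.]]),np.array([d["k1"],0,0,0.])
def rays(d,px):
    k,dist=K(d);u=cv2.undistortPoints(np.asarray(px,float).reshape(-1,1,2),k,dist)[:,0]
    return np.c_[u,np.ones(len(u))]
def by_depth(d,px):
    px=np.asarray(px).reshape(-1,2);z=d["depth"][px[:,1].astype(int),px[:,0].astype(int)]
    T=cam(d);return (rays(d,px)*z[:,None])@T[:3,:3].T+T[:3,3]
def by_plane(d,px,n=(0,0,1),c=0.):   # n.X=c
    T=cam(d);v=rays(d,px)@T[:3,:3].T;n=np.asarray(n,float)
    return T[:3,3]+v*((c-T[:3,3]@n)/(v@n))[:,None]
def project(d,X):
    T=np.linalg.inv(cam(d));k,dist=K(d)
    return cv2.projectPoints(np.asarray(X,float).reshape(-1,1,3),cv2.Rodrigues(T[:3,:3])[0],T[:3,3],k,dist)[0][:,0]
def rotv(z,y):
    z=np.asarray(z,float)/np.linalg.norm(z);y=np.asarray(y,float);y=y-z*(y@z);y/=np.linalg.norm(y)
    return Ro.from_matrix(np.c_[np.cross(y,z),y,z]).as_rotvec()
E
python3 - <<'E'
from h import *
d=dict(np.load("top0.npz"))
print("long c,tab",by_plane(d,[(311,207),(302,217)],c=.015).round(3).tolist())
print("short c,tab",by_plane(d,[(364,235),(362,226)],c=.015).round(3).tolist())
print("other puck,bottle,loupe,box,mouse",by_plane(d,[(330,165),(430,180),(413,263),(136,204),(136,254)],c=.02).round(3).tolist())
m=np.argwhere(np.ones((1,1)))
yy,xx=np.mgrid[190:242,178:256];P=by_depth(d,np.c_[xx.ravel(),yy.ravel()])
P=P[P[:,2]>.03]
# RANSAC plane
rng=np.random.default_rng(0);best=None
for _ in range(500):
    a=P[rng.choice(len(P),3,False)];n=np.cross(a[1]-a[0],a[2]-a[0]);n/=np.linalg.norm(n)+1e-12
    i=abs((P-a[0])@n)<.003
    if best is None or i.sum()>best.sum():best=i
Q=P[best];c=Q.mean(0);n=np.linalg.svd(Q-c)[2][2];n*=np.sign(n[2]);print(len(P),best.sum(),c,n,np.degrees(np.arccos(n[2])))
rc=cv2.minAreaRect(((Q-c)@np.linalg.svd(Q-c)[2][:2].T).astype(np.float32));print(rc)
print(Q.min(0),Q.max(0),r.tcp_to_tips)
nh=n[:2]/np.linalg.norm(n[:2]);yv=np.array([nh[1],-nh[0],0])
print(nh,yv)
n30=np.r_[nh*.5,.866]
for p in (c+[0,-.06,.1],c+[0,-.06,.02],c+[0,-.06,.05],c+np.array([.04,-.06,0])):
  for s in(1,-1):
    print(p, solver.inverse_kinematics(p,rotv(-n30,s*np.cross(yv,n30))))
E
```

```text
long c,tab [[0.573, -0.092, 0.015], [0.54, -0.061, 0.015]]
short c,tab [[0.476, -0.267, 0.015], [0.506, -0.261, 0.015]]
other puck,bottle,loupe,box,mouse [[0.714, -0.159, 0.02], [0.657, -0.496, 0.02], [0.38, -0.426, 0.02], [0.593, 0.502, 0.02], [0.423, 0.5, 0.02]]
3422 2281 [0.54824305 0.21157866 0.08626836] [0.49680027 0.07811863 0.86434193] 30.192352755875337
((0.009557627141475677, 0.006233811378479004), (0.18569590151309967, 0.24257157742977142), 88.15512084960938)
[0.46244269 0.09164441 0.0337614 ] [0.63329002 0.35318877 0.13215082] 0.017
[0.98786187 0.15533489] [ 0.15533489 -0.98786187  0.        ]
[0.54824305 0.15157866 0.18626836] [ 0.25475538  1.04460595 -1.08018794  1.33442676  0.5897033   1.69946743
  2.47462016]
[0.54824305 0.15157866 0.18626836] [ 0.07379706  0.8758761  -0.66497884  1.34766515  0.31277489  1.57354737
 -0.45038127]
[0.54824305 0.15157866 0.10626836] [ 0.25906338  1.16105954 -1.08208442  1.36101421  0.68921791  1.62311792
  2.44661965]
[0.54824305 0.15157866 0.10626836] [ 0.05666872  0.96767509 -0.62773278  1.3757567   0.35079136  1.45837871
 -0.45251523]
[0.54824305 0.15157866 0.13626836] [ 0.25793089  1.11584647 -1.08131725  1.35444237  0.6503414   1.64933479
  2.45687139]
[0.54824305 0.15157866 0.13626836] [ 0.06385813  0.93184511 -0.64245742  1.36858625  0.33659887  1.50013417
 -0.45201144]
[0.58824305 0.15157866 0.08626836] [ 0.22380984  1.23293599 -1.08286495  1.23064506  0.7426684   1.67421032
  2.49106705]
[0.58824305 0.15157866 0.08626836] [ 0.02983467  1.04469717 -0.60306704  1.24634309  0.37011137  1.50251916
 -0.41799441]
```

```bash
python3 - <<'E'
from h import *
r.move_ptp([.53,-.17,.2],rotv([0,0,-1],[0,1,0]))
shot("wrist","w_bars")
yv=np.array([.155,-.988,0]);n=np.array([.494,.0777,.866])
c=np.array([.548,.217,.086])
r.move_ptp(c+.04*yv+.15*n,rotv(-n,-np.cross(yv,n)))
shot("wrist","w_rack");s=sense();print(s["clock"],s["eef_pos"],s["q"].round(2))
a=cv2.imread("pics/w_bars.png");b=cv2.imread("pics/w_rack.png")
E
```

```text
3.9333 [0.6289052  0.18709662 0.21602403] [-0.14  0.94 -0.39  1.02  0.16  1.73 -0.32]
```

View pics/w_bars.png

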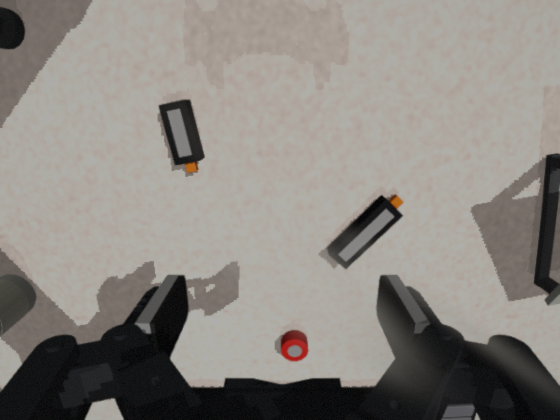

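View pics/w_rack.png

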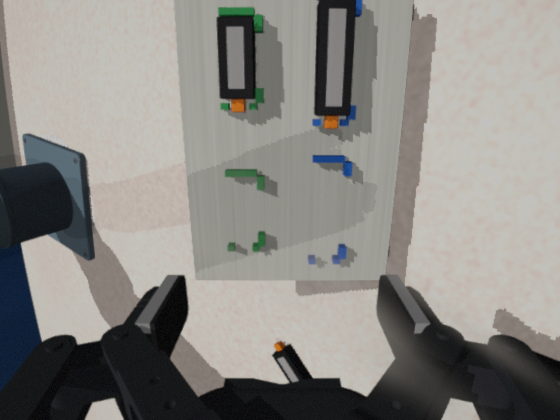

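Wrist view of the bars: long at (365,232) with tab (396,202), short at (181,133) with tab (192,168). Wrist view of the rack: empty upper place has green guides around (245,210), empty lower place has blue guides around (332,208). The racked bars are above them, tabs pointing down in the image.

```bash
cat > meas.py <<'E'
from h import *
def rectify(d,o,ex,ey,w,h,s=.0005):
    "image on plane through o: col along ex, row along ey, s m/px"
    c,rw=np.meshgrid((np.arange(int(w/s))*s-w/2),(np.arange(int(h/s))*s-h/2))
    X=o+c[...,None]*ex+rw[...,None]*ey
    p=project(d,X.reshape(-1,3)).reshape(*c.shape,2).astype(np.float32)
    return cv2.remap(d["pixels"],p[...,0],p[...,1],cv2.INTER_LINEAR)
def orange(im):
    h=cv2.cvtColor(im,cv2.COLOR_RGB2HSV);return cv2.inRange(h,(5,150,90),(22,255,255))
def bar(d,guess,L,n=(0,0,1),ex=(1,0,0),zc=.018,base=0.):
    "rectify on bar-top plane; black body + strip -> centre, tab dir; n.X=base is support plane"
    n=np.asarray(n,float);ex=np.asarray(ex,float);ey=np.cross(n,ex);s=.0005
    g=np.asarray(guess,float);o=g+n*(base+zc-g@n)
    im=rectify(d,o,ex,ey,.13,.13,s);C=np.array([im.shape[1]/2,im.shape[0]/2])
    hsv=cv2.cvtColor(im,cv2.COLOR_RGB2HSV)
    dark=(hsv[...,2]<60).astype(np.uint8)
    nl,lab,st,ce=cv2.connectedComponentsWithStats(dark)
    k=min((i for i in range(1,nl) if st[i,4]>1000),key=lambda i:np.linalg.norm(ce[i]-C))
    cs,_=cv2.findContours((lab==k).astype(np.uint8),cv2.RETR_EXTERNAL,cv2.CHAIN_APPROX_NONE)
    out=max(cs,key=cv2.contourArea);fill=cv2.drawContours(np.zeros_like(dark),[out],-1,1,-1)
    strip=cv2.morphologyEx(((fill>0)&(dark==0)&(orange(im)==0)).astype(np.uint8),cv2.MORPH_OPEN,np.ones((3,3)))
    nl,lab,st,ce=cv2.connectedComponentsWithStats(strip);k=1+np.argmax(st[1:,4])
    rs=cv2.minAreaRect(np.argwhere(lab==k)[:,::-1].astype(np.float32));ro=cv2.minAreaRect(out)
    q=cv2.boxPoints(rs);e=max((q[1]-q[0],q[2]-q[1]),key=np.linalg.norm);e/=np.linalg.norm(e)
    t=np.argwhere(orange(im)>0)[:,::-1];t=t[np.linalg.norm(t-rs[0],axis=1)<120].mean(0)
    if (t-rs[0])@e<0:e=-e
    W=lambda p:o+((p[0]+.5-C[0])*ex+(p[1]+.5-C[1])*ey)*s
    print("strip",np.array(rs[1])*s*1e3,"outline",np.array(ro[1])*s*1e3,"centre diff mm",(np.array(ro[0])-rs[0])*s*1e3,"tab at mm",(t-rs[0])@e*s*1e3)
    return W(rs[0])-n*zc, e[0]*ex+e[1]*ey, W(ro[0])-n*zc
E
python3 - <<'E'
from meas import *
d=dict(np.load("w_bars.npz"))
for nm,px in(("long",(365,232)),("short",(181,133))):
    print(nm,*bar(d,by_plane(d,[px],c=.018)[0],0))
# table height check
print("table z",by_depth(d,[(280,150),(300,200),(100,200),(440,240)])[:,2].round(4), "top z",by_depth(d,[(365,232),(181,133)]).round(4).tolist())
d=dict(np.load("w_rack.npz"))
yy,xx=np.mgrid[130:275:2,200:385:2];P=by_depth(d,np.c_[xx.ravel(),yy.ravel()])
rng=np.random.default_rng(0);best=np.zeros(1)
for _ in range(300):
    a=P[rng.choice(len(P),3,False)];n=np.cross(a[1]-a[0],a[2]-a[0]);n/=np.linalg.norm(n)+1e-12
    i=abs((P-a[0])@n)<.002
    if i.sum()>best.sum():best=i
Q=P[best];c=Q.mean(0);n=np.linalg.svd(Q-c)[2][2];n*=np.sign(n[2])
print("plane",len(P),len(Q),c,n,np.degrees(np.arccos(n[2])),"rms",np.std((Q-c)@n))
nh=n[:2]/np.linalg.norm(n[:2]);n=np.r_[nh*.5,np.cos(np.pi/6)];yv=np.array([nh[1],-nh[0],0]);xu=np.cross(yv,n);base=n@c
for nm,px in(("dshort",(236,58)),("dlong",(334,58))):
    w=by_plane(d,[px],n,base+.018)[0];cc,e,c2=bar(d,w,0,n,yv,.018,base)
    print(nm,cc,"tabdir in (v,u)",e@yv,e@xu,"centre (v,u) rel c mm",(cc-c)@yv*1e3,(cc-c)@xu*1e3,"outline",(c2-c)@yv*1e3,(c2-c)@xu*1e3)
np.savez("plane.npz",c=c,n=n,yv=yv,xu=xu)
im=rectify(d,c+.009*n,yv,-xu,.26,.2)
h=cv2.cvtColor(im,cv2.COLOR_RGB2HSV)
for nm,m in(("green",cv2.inRange(h,(45,120,30),(85,255,255))),("blue",cv2.inRange(h,(100,120,30),(130,255,255)))):
    nl,lab,st,ce=cv2.connectedComponentsWithStats(m)
    for s in st[1:]:
        if s[4]>30:print(nm,"v %.1f..%.1f u %.1f..%.1f"%(s[0]*.5-130,(s[0]+s[2])*.5-130,100-(s[1]+s[3])*.5,100-s[1]*.5),s[4])
cv2.imwrite("pics/rect.png",im[:,:,::-1])
E
```

```text
Traceback (most recent call last):
  File "meas.py", line 22, in bar
    nl,lab,st,ce=cv2.connectedComponentsWithStats(strip);k=1+np.argmax(st[1:,4])
                                                             ~~~~~~~~~^^^^^^^^^^
ValueError: attempt to get argmax of an empty sequence
```

```bash
python3 - <<'E'
from meas import *
d=dict(np.load("w_bars.npz"))
o=by_plane(d,[(365,232)],c=.018)[0];print(o)
e=np.array([1.,0,0])
a=rectify(d,o,e,np.array([0,1.,0]),.13,.13)
o=by_plane(d,[(181,133)],c=.018)[0];b=rectify(d,o,e,np.array([0,1.,0]),.13,.13)
cv2.imwrite("pics/rb.png",np.hstack([a,b])[:,:,::-1])
print(d["pixels"][232,340:390].max(1))
E
```

```text
[ 0.57057366 -0.08887212  0.018     ]
[155 128  87  60  49  48  47  45  42  42  42  42  44  47  45  43  42  42
  40  45  70 104 128 133 132 132 133 133 133 133 132 132 134 132 134 133
 121  90  57  31  28  22  23  31  57 104 151 172 175 176]
```

View pics/rb.png

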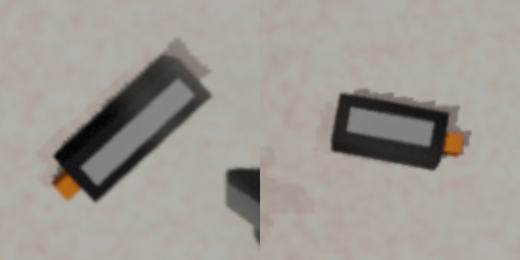

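Rectified crops: the long bar (left) and short bar (right) are clean, with the strips clearly visible. The threshold was just too tight.

```bash
sed -i 's/\[...,2\]<60/[...,2]<95/' meas.py; cat > m2.py <<'E'
from meas import *
d=dict(np.load("w_bars.npz"))
for nm,px in(("long",(365,232)),("short",(181,133))):
    print(nm,*bar(d,by_plane(d,[px],c=.018)[0],0))
print("table z",by_depth(d,[(280,150),(300,200),(100,200),(440,240)])[:,2].round(4), "top z",by_depth(d,[(365,232),(181,133)]).round(4).tolist())
d=dict(np.load("w_rack.npz"))
yy,xx=np.mgrid[130:275:2,200:385:2];P=by_depth(d,np.c_[xx.ravel(),yy.ravel()])
rng=np.random.default_rng(0);best=np.zeros(1)
for _ in range(300):
    a=P[rng.choice(len(P),3,False)];n=np.cross(a[1]-a[0],a[2]-a[0]);n/=np.linalg.norm(n)+1e-12
    i=abs((P-a[0])@n)<.002
    if i.sum()>best.sum():best=i
Q=P[best];c=Q.mean(0);n=np.linalg.svd(Q-c)[2][2];n*=np.sign(n[2])
print("plane",len(P),len(Q),c,n,np.degrees(np.arccos(n[2])),"rms",np.std((Q-c)@n))
nh=n[:2]/np.linalg.norm(n[:2]);n=np.r_[nh*.5,np.cos(np.pi/6)];yv=np.array([nh[1],-nh[0],0]);xu=np.cross(yv,n);base=n@c
np.savez("plane.npz",c=c,n=n,yv=yv,xu=xu)
im=rectify(d,c+.009*n,yv,-xu,.26,.2)
cv2.imwrite("pics/rect.png",cv2.resize(im,None,fx=1.5,fy=1.5)[:,:,::-1])
h=cv2.cvtColor(im,cv2.COLOR_RGB2HSV)
for nm,m in(("green",cv2.inRange(h,(45,120,30),(85,255,255))),("blue",cv2.inRange(h,(100,120,30),(130,255,255)))):
    nl,lab,st,ce=cv2.connectedComponentsWithStats(m)
    for s in st[1:]:
        if s[4]>30:print(nm,"v %.1f..%.1f u %.1f..%.1f"%(s[0]*.5-130,(s[0]+s[2])*.5-130,100-(s[1]+s[3])*.5,100-s[1]*.5),s[4])
for nm,px in(("dshort",(236,58)),("dlong",(334,58))):
    w=by_plane(d,[px],n,base+.018)[0];cc,e,c2=bar(d,w,0,n,yv,.018,base)
    print(nm,cc,"tabdir in (v,u)",e@yv,e@xu,"centre (v,u) rel c mm",(cc-c)@yv*1e3,(cc-c)@xu*1e3,"outline",(c2-c)@yv*1e3,(c2-c)@xu*1e3)
E
python3 m2.py
```

```text
strip [12.54026318 66.49872589] outline [32.55696869 86.49580383] centre diff mm [-6.10432816 -0.41664886] tab at mm 44.8326128664341
long [ 0.57473484 -0.08824041  0.        ] [-0.73593098  0.67705649  0.        ] [ 0.56863051 -0.08865706  0.        ]
strip [42.11724854 12.18177223] outline [57.47432709 29.98691559] centre diff mm [0.54792023 2.27994919] tab at mm 32.42374206962767
short [ 0.47346662 -0.26526518  0.        ] [0.98328197 0.18208933 0.        ] [ 0.47401454 -0.26298523  0.        ]
table z [0.0003 0.0012 0.0012 0.0014] top z [[0.57, -0.0893, 0.0195], [0.4733, -0.2634, 0.0192]]
plane 6789 6438 [0.56183168 0.1744303  0.08150894] [0.49441808 0.07410123 0.86605991] 29.996045514845772 rms 0.0006622624558525839
green v -83.0..-79.0 u 50.0..56.0 89
green v -30.5..-27.0 u 30.5..35.5 52
green v -94.5..-79.0 u 24.0..34.0 301
green v 23.5..40.0 u 24.0..33.5 323
green v -26.0..-21.5 u 24.5..28.0 49
blue v -71.5..-66.5 u -21.5..-15.0 109
blue v -43.5..-26.5 u -48.5..-16.0 928
blue v -82.0..-67.0 u -48.0..-36.5 334
blue v 34.5..51.5 u -48.0..-39.5 356
strip [12.  41.5] outline [65.49998474 32.99999237] centre diff mm [3.99998474 4.        ] tab at mm 33.037790697674424
dshort [0.50844017 0.28249094 0.10274677] tabdir in (v,u) 0.9999999999999999 -3.1916176843173512e-18 centre (v,u) rel c mm -114.7807371087438 42.47566613331345 outline -110.78075236753286 38.47566613331353
strip [12.  65.5] outline [129.5 107.5] centre diff mm [-11.5   -1.25] tab at mm 44.763440860215056
dlong [0.57019471 0.2915817  0.06670865] tabdir in (v,u) 0.9999999999999999 -3.1916176843173512e-18 centre (v,u) rel c mm -114.61781503123139 -29.600581314319864 outline -126.1178150312314 -28.350581314319847
```

View pics/rect.png

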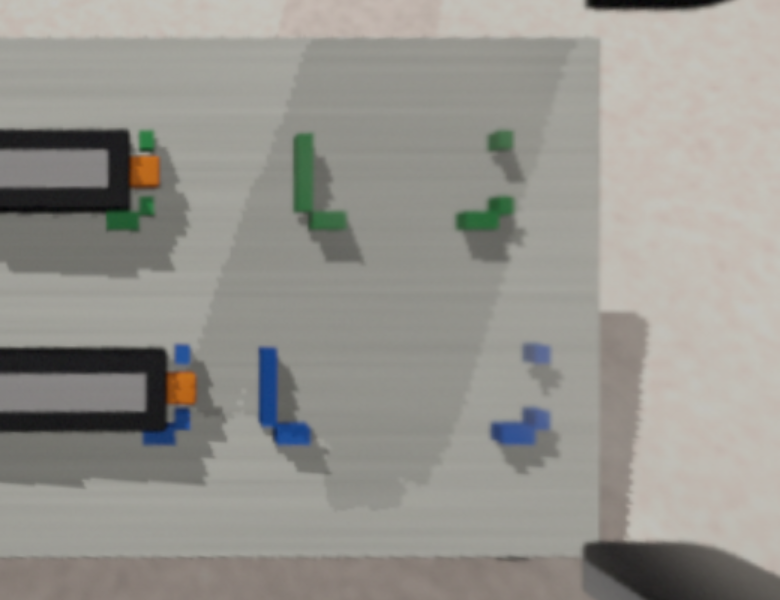

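Rectified rack (3 px/mm, centre at (390,300)): the green inner wall is at x=313 and the blue at x=277, with both tops of the lips visible. Both give a place v of about 5.3 mm and u of 42.5 / -29.5 mm. The racked bars shifted by 120 mm give the same. Now I'll pick the long bar.

```bash
cat > act.py <<'E'
from meas import *
pl=np.load("plane.npz");n,yv,xu=pl["n"],pl["yv"],pl["xu"];c=pl["c"]-[0,0,.0008]
H=.0195
PLACE={"long":c+.0053*yv-.0295*xu,"short":c+.0053*yv+.0425*xu}
RP=rotv(-n,-xu)
BAR={"long":([.5747,-.0882,0],[-.736,.677,0]),"short":([.4735,-.2653,0],[.983,.182,0])}
def pick(k):
    p,e=map(np.array,BAR[k]);R=rotv([0,0,-1],np.cross([0,0,-1],-e))
    r.move_ptp(p+[0,0,.10],R);grip(.06)
    r.move_straight(p+[0,0,H],max_speed=.1,guard=15)
    print("z",sense()["eef_pos"]);grip(.0,40);s=sense();print("opening",s["opening"],s["force"].round(1))
    r.move_straight(p+[0,0,.12],max_speed=.12)
    d=shot("wrist","grasp_"+k);print("opening",sense()["opening"],sense()["clock"])
    # profile along the tool x axis at bar-top height
    T=np.eye(4);s=sense();Rm=Ro.from_rotvec(s["tcp_rot"]).as_matrix()
    x=np.arange(5,60,.5);X=s["eef_pos"]+(x[:,None]*1e-3)*Rm[:,0]+.0015*Rm[:,2]
    q=project(d,X).astype(np.float32);v=cv2.remap(d["pixels"],q[None,:,0],q[None,:,1],cv2.INTER_LINEAR)[0].max(1)
    print("profile",[(float(a),int(b)) for a,b in zip(x,v) if a>15])
E
python3 - <<'E'
from act import *
for k in PLACE:
    p,e=map(np.array,BAR[k]);R=rotv([0,0,-1],np.cross([0,0,-1],-e))
    for z in(.02,.12):print(k,np.round(solver.inverse_kinematics(p+[0,0,z],R),2))
    for z in(.02,.14):print(PLACE[k],np.round(solver.inverse_kinematics(PLACE[k]+n*z,RP),2))
s=sense()
r.move_straight(s["eef_pos"]+[0,0,.06])
pick("long")
E
```

```text
long [-0.05  0.76  0.16  1.84 -0.21  0.56 -2.06]
long [-0.04  0.59  0.16  1.82 -0.13  0.74 -2.13]
[0.58788281 0.17297554 0.06595894] [-0.12  1.02 -0.38  1.2   0.19  1.48 -0.32]
[0.58788281 0.17297554 0.06595894] [-0.15  1.02 -0.37  0.93  0.18  1.75 -0.3 ]
short [ 0.88  0.8  -0.59  1.91  0.72  0.66  1.59]
short [ 0.92  0.63 -0.65  1.89  0.52  0.8   1.74]
[0.52621772 0.16373344 0.10195894] [-0.08  0.88 -0.4   1.41  0.17  1.41 -0.35]
[0.52621772 0.16373344 0.10195894] [-0.11  0.87 -0.4   1.16  0.15  1.67 -0.33]
z [ 0.57521634 -0.08831958  0.02001126]
opening 0.02506466672357131 [-0.8  0.8  6.9]
opening 0.024747234602650166 8.8417
profile [(15.5, 164), (16.0, 164), (16.5, 164), (17.0, 163), (17.5, 164), (18.0, 163), (18.5, 163), (19.0, 162), (19.5, 162), (20.0, 163), (20.5, 162), (21.0, 162), (21.5, 162), (22.0, 162), (22.5, 161), (23.0, 161), (23.5, 160), (24.0, 160), (24.5, 160), (25.0, 160), (25.5, 160), (26.0, 159), (26.5, 159), (27.0, 159), (27.5, 159), (28.0, 159), (28.5, 158), (29.0, 158), (29.5, 152), (30.0, 136), (30.5, 117), (31.0, 107), (31.5, 107), (32.0, 97), (32.5, 83), (33.0, 78), (33.5, 77), (34.0, 77), (34.5, 76), (35.0, 77), (35.5, 77), (36.0, 77), (36.5, 77), (37.0, 76), (37.5, 75), (38.0, 74), (38.5, 73), (39.0, 72), (39.5, 71), (40.0, 71), (40.5, 69), (41.0, 68), (41.5, 66), (42.0, 64), (42.5, 65), (43.0, 62), (43.5, 88), (44.0, 156), (44.5, 187), (45.0, 192), (45.5, 192), (46.0, 192), (46.5, 192), (47.0, 192), (47.5, 192), (48.0, 193), (48.5, 192), (49.0, 189), (49.5, 185), (50.0, 190), (50.5, 191), (51.0, 187), (51.5, 186), (52.0, 190), (52.5, 187), (53.0, 165), (53.5, 145), (54.0, 142), (54.5, 141), (55.0, 140), (55.5, 141), (56.0, 140), (56.5, 141), (57.0, 140), (57.5, 139), (58.0, 139), (58.5, 138), (59.0, 137), (59.5, 138)]
```

View pics/grasp_long.png

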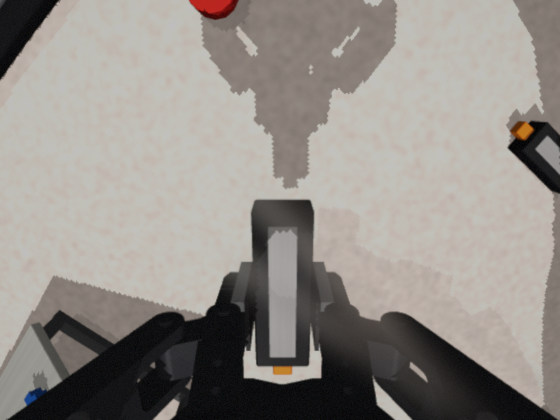

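Long bar held square between the pads. Strip ends are at rows ~228 and ~357 in column 283, and the tab is at (283,370). Next: the offset in hand, then place.

```bash
cat >> act.py <<'E'
def inhand(k,rows,z=.0015,col=283):
    d=dict(np.load(f"grasp_{k}.npz"));T=d["T_tool_cam"]
    rv=rays(d,[(col,q) for q in rows])@T[:3,:3].T;x=T[:3,3]+rv*((z-T[2,3])/rv[:,2])[:,None]
    return (x*1e3).round(1).tolist()
def place(k,dv=0.,du=.0015):
    P=PLACE[k]+dv*yv+du*xu
    r.move_ptp(P+n*.14,RP)
    r.move_straight(P+n*(H+.018),max_speed=.15)
    s=sense();print("above",s["eef_pos"],s["clock"])
    hit=r.move_straight(P+n*(H-.003),max_speed=.02,guard=6)
    p=sense()["eef_pos"];print("down hit",hit,"height",((p-P)@n-H)*1e3,sense()["force"].round(1))
E
python3 - <<'E'
from act import *
print(inhand("long",[201,211,228,357,365]))
d=np.load("grasp_long.npz")["pixels"];print([(i,int(d[i,283].max())) for i in list(range(196,236))+list(range(350,380))])
E
```

```text
[[43.0, 0.6, 1.5], [38.8, 0.6, 1.5], [31.5, 0.6, 1.5], [-34.5, 0.7, 1.5], [-39.4, 0.7, 1.5]]
[(196, 192), (197, 192), (198, 182), (199, 142), (200, 75), (201, 61), (202, 61), (203, 62), (204, 62), (205, 65), (206, 66), (207, 67), (208, 67), (209, 69), (210, 73), (211, 70), (212, 74), (213, 74), (214, 74), (215, 76), (216, 76), (217, 76), (218, 77), (219, 77), (220, 78), (221, 76), (222, 77), (223, 77), (224, 77), (225, 78), (226, 85), (227, 101), (228, 109), (229, 110), (230, 129), (231, 154), (232, 158), (233, 158), (234, 158), (235, 159), (350, 158), (351, 158), (352, 157), (353, 157), (354, 158), (355, 157), (356, 149), (357, 104), (358, 54), (359, 43), (360, 45), (361, 44), (362, 44), (363, 42), (364, 43), (365, 61), (366, 132), (367, 177), (368, 191), (369, 192), (370, 192), (371, 192), (372, 192), (373, 192), (374, 192), (375, 191), (376, 192), (377, 192), (378, 191), (379, 192)]
```

```bash
python3 - <<'E'
from act import *
place("long",dv=-.0013,du=.002)
shot("wrist","down_long")
E
```

```text
above [0.60544159 0.17693084 0.10038631] 11.2333
down hit True height 0.719260254582875 [1.2 0.2 4.1]
```

View pics/down_long.png

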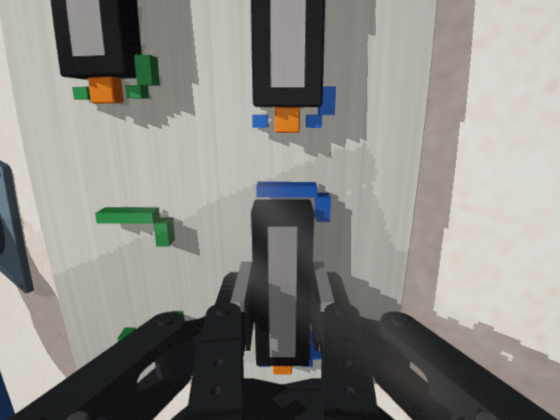

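The bar is down between the blue guides: end wall at row 190, bar end at row 200, lip at (322,207), tab at (283,370) in the notch area. Now slide it against the lips, release, retreat and check.

```bash
cat >> act.py <<'E'
def seat(k):
    p0=sense()["eef_pos"]
    hit=r.move_straight(p0-.006*xu,max_speed=.015,guard=6)
    p=sense()["eef_pos"];print("slid",hit,(p0-p)@xu*1e3,"h",((p-PLACE[k])@n-H)*1e3,"u",(p-PLACE[k])@xu*1e3,sense()["force"].round(1))
    r.move_straight(p+.0004*xu,max_speed=.02)
    grip(.042);p=sense()["eef_pos"]
    r.move_straight(p+.10*n,max_speed=.12)
    r.move_straight(p+.13*n-.03*yv,max_speed=.15)
    shot("wrist","after_"+k);print(sense()["clock"],sense()["force"].round(1))
E
python3 - <<'E'
from act import *
seat("long")
d=dict(np.load("after_long.npz"));base=n@pl["c"]
w=PLACE["long"]+.018*n
print(project(d,[w]))
cc,e,_=bar(d,w,0,n,yv,.018,base)
print("rel place v,u mm",(cc-PLACE["long"])@yv*1e3,(cc-PLACE["long"])@xu*1e3,e@yv,e@xu)
P=by_depth(d,[project(d,[w+a*yv+b*xu])[0] for a in np.linspace(-.03,.03,13) for b in(-.004,0,.004)])
m=np.linalg.svd(P-P.mean(0))[2][2];print("height",(P.mean(0)-PLACE["long"])@n*1e3)
E
```

```text
slid True 1.8691825754963227 h 0.7444591413977402 u 0.174173724393386 [0.5 0.1 5. ]
14.4167 [ 0.4 -0.4  0. ]
[[284.16783449 243.10034148]]
strip [12.5 66.5] outline [83.74235535 29.55811119] centre diff mm [-3.00821686  2.10800171] tab at mm nan
rel place v,u mm 0.5000000000000235 0.4999999999999704 0.9999999999999999 -3.1916176843173512e-18
height 19.367336940903296meas.py:25: RuntimeWarning: Mean of empty slice.
  t=np.argwhere(orange(im)>0)[:,::-1];t=t[np.linalg.norm(t-rs[0],axis=1)<120].mean(0)
  ret = um.true_divide(
```

View pics/after_long.png

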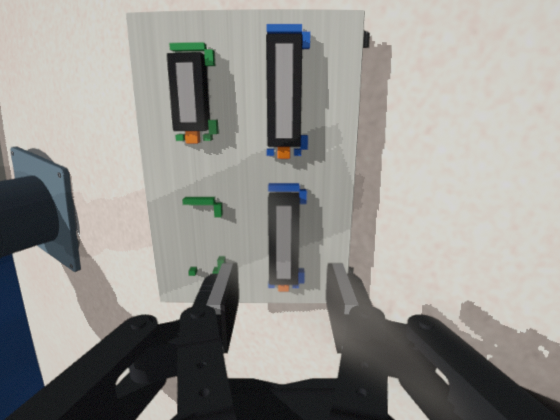

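The long bar sits in its blue place like the racked one: strip at (284,240), tab (284,288) in the notch, within 0.5 mm by measurement. Now the short bar.

```bash
python3 - <<'E'
from act import *
s=sense();r.move_straight(s["eef_pos"]+[0,0,.08],max_speed=.2)
pick("short")
d=np.load("grasp_short.npz")["pixels"];print([(i,int(d[i,283].max())) for i in list(range(225,275))+list(range(315,365))])
E
```

```text
z [ 0.47397825 -0.26542326  0.01997492]
opening 0.024884851276934787 [-1.3  0.2  6.8]
opening 0.02516141807254639 19.65
profile [(15.5, 148), (16.0, 149), (16.5, 149), (17.0, 149), (17.5, 149), (18.0, 148), (18.5, 149), (19.0, 149), (19.5, 149), (20.0, 148), (20.5, 143), (21.0, 124), (21.5, 84), (22.0, 60), (22.5, 57), (23.0, 59), (23.5, 61), (24.0, 63), (24.5, 64), (25.0, 66), (25.5, 69), (26.0, 68), (26.5, 72), (27.0, 73), (27.5, 75), (28.0, 77), (28.5, 77), (29.0, 79), (29.5, 80), (30.0, 82), (30.5, 83), (31.0, 83), (31.5, 83), (32.0, 85), (32.5, 85), (33.0, 86), (33.5, 87), (34.0, 111), (34.5, 173), (35.0, 188), (35.5, 190), (36.0, 189), (36.5, 190), (37.0, 190), (37.5, 190), (38.0, 190), (38.5, 190), (39.0, 190), (39.5, 190), (40.0, 191), (40.5, 191), (41.0, 192), (41.5, 191), (42.0, 192), (42.5, 192), (43.0, 191), (43.5, 192), (44.0, 192), (44.5, 192), (45.0, 192), (45.5, 192), (46.0, 192), (46.5, 193), (47.0, 191), (47.5, 189), (48.0, 187), (48.5, 186), (49.0, 185), (49.5, 185), (50.0, 185), (50.5, 186), (51.0, 185), (51.5, 184), (52.0, 184), (52.5, 184), (53.0, 184), (53.5, 1
[... 616 characters left out ...]
(265, 148), (266, 149), (267, 150), (268, 149), (269, 148), (270, 148), (271, 147), (272, 148), (273, 148), (274, 147), (315, 99), (316, 100), (317, 100), (318, 101), (319, 100), (320, 100), (321, 99), (322, 100), (323, 100), (324, 98), (325, 100), (326, 101), (327, 100), (328, 98), (329, 98), (330, 100), (331, 98), (332, 98), (333, 90), (334, 67), (335, 31), (336, 20), (337, 18), (338, 25), (339, 25), (340, 25), (341, 21), (342, 21), (343, 36), (344, 99), (345, 133), (346, 141), (347, 141), (348, 141), (349, 140), (350, 141), (351, 141), (352, 139), (353, 144), (354, 187), (355, 191), (356, 191), (357, 191), (358, 191), (359, 192), (360, 192), (361, 192), (362, 191), (363, 192), (364, 191)]
```

View pics/grasp_short.png

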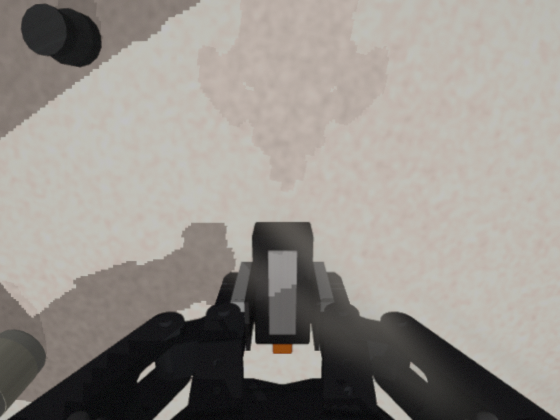

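Short bar held square: strip from row 250 to 334, tab at (283,349).

```bash
python3 - <<'E'
from act import *
a=inhand("short",[250.5,334.3]);print(a);cx=(a[0][0]+a[1][0])/2
place("short",dv=cx*1e-3,du=.002)
h=((sense()["eef_pos"]-PLACE["short"])@n-H)*1e3
if -1<h<2.5:
    seat("short")
    d=dict(np.load("after_short.npz"))
    for k in PLACE:
        w=PLACE[k]+.018*n;cc,e,_=bar(d,w,0,n,yv,.018,n@pl["c"])
        print(k,"rel place v,u mm",(cc-PLACE[k])@yv*1e3,(cc-PLACE[k])@xu*1e3,e@xu)
        P=by_depth(d,[project(d,[w+a*yv+b*xu])[0] for a in np.linspace(-.02,.02,9) for b in(-.004,0,.004)])
        print("height",(P.mean(0)-PLACE[k])@n*1e3)
else: shot("wrist","after_short")
E
```

```text
[[21.3, 0.1, 1.5], [-21.3, 0.1, 1.5]]
above [0.54400964 0.16623555 0.13619701] 22.25
down hit True height 0.611835598841079 [2.  0.  4.6]
slid True 1.8724828413723915 h 0.6653526195417141 u 0.17281641942978432 [1.  0.7 4.1]
25.3917 [-1.  -0.4 -0.7]
strip [12.5 66. ] outline [108.99998474  30.99999619] centre diff mm [ 9.99999237 -1.25000763] tab at mm 41.77564102564103
long rel place v,u mm 0.2500000000000183 0.49999999999998807 -3.1916176843173512e-18
height 19.428358959146962
strip [42.49999237 12.49999809] outline [30.  60.5] centre diff mm [-2.49999237  2.75      ] tab at mm 30.674426234045697
short rel place v,u mm -7.629394537242758e-06 0.5000000000000806 -3.1916176843173512e-18
height 19.34544660623364
```

View pics/after_short.png

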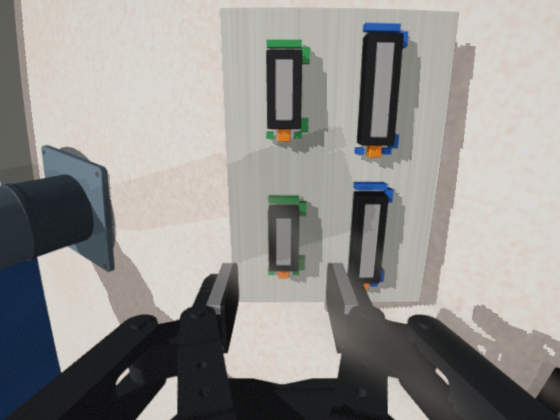

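Both bars sit like the racked ones: short strip at (284,238) with tab (284,274) in the notch, long at (370,232) with tab (367,287). The robot is clear, so I'm handing in.

```bash
python3 - <<'E'
from bench import r,sense
r.hold(.3);r.close_job();print(sense()["clock"])
E
```

```text
the job is handed in; nothing more can be done
the job is handed in; nothing more can be done
```

Both loose bars are racked and released, and I handed the job in at about 26 s of the 69 s allowed; no verdict is reported. For each bar, I gripped it across its width, lowered it square to the deck until it touched, slid it against the lips, let go and backed off.

- **Position:** the last wrist picture put both bars within about 0.5 mm of their estimated place points. Both were parallel to the rack, strip up, with the tab in the notch like the racked bars.
- **Height:** the bar tops read 19.4 mm above the deck instead of 18 mm. The same camera also read about 1.3 mm high on the table and on the loose bars' tops, so I put this down to its bias rather than a badly seated bar. The force-guarded descents stopped within about 0.2 mm of the height at which each bar was gripped on the table.
- **Not checked:** I measured no tilt angle separately. The racked bars look undisturbed in the last picture, but I did not re-measure them or the bystanders. No unexpected force appeared in the readings I printed.

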